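Turn over the dosing cup and hold it over the blow-off nozzle

TASK

The square orange dosing cup has been rinsed and stands mouth-up on the black rubber mat: turn it over, stand it mouth-down on the mat and let go of it so that it drains. Then pick it up again, still mouth-down, carry it over the steel beam with the dosing pumps and hold it centred above the green blow-off nozzle, its sides square with the nozzle head's and its rim about 15 mm above the jets, and finish there while still holding it still. The cup must never touch the nozzle stand, neither the cup nor the robot may touch the beam or its pumps, and the loose bottle, jar, regulator and tools stay where they are.

Things in the scene. Friction and masses are not known exactly. Their poses are not given: they have to be found in the camera images.
- cup: Orange square plastic cup, 50 x 50 mm outside, 64 mm tall, straight 4 mm walls and floor, about 0.12 kg (varies), a black band round its mouth. Starts mouth-up on the mat; stable either way up or lying on a side. Origin at the centre of the outside of its closed bottom; z runs from bottom to mouth (down when turned over); x and y are square to its side faces.
- cup_mouth (a point): Centre of the cup's mouth, in the plane of its rim, 64 mm from the bottom along the cup's z.
- mat: Black rubber mat, 240 x 240 mm and 4 mm thick, fixed on the bench to the robot's left; nothing but the cup stands on it. Origin at the centre of its underside, on the bench; x and y along its sides, z up.
- station: Blow-off nozzle stand, fixed on the bench to the robot's right: a 100 x 100 mm steel foot (14 mm high), a post, and a green square nozzle head 36 x 36 mm with four brass jets on top. Its place on the right side changes. Origin at the centre of the underside of the foot, z up; x and y square to the sides of the head.
- station_top (a point): Centre of the nozzle head at the height of the jets' tops, 64 mm above the bench. It is the highest point of the stand.
- beam: Grey steel beam, 500 mm long (x), 70 mm wide (y), 50 mm high, fixed on the bench straight ahead of the robot between mat and nozzle stand, running roughly away from the robot. Origin at the centre of its underside.
- pump1: Blue ribbed dosing pump with a black dial knob, bolted on top of the beam's near half: 113 mm long along its x (from -55 to +58 mm), 84 mm wide; a black plug on top makes it 115 mm high, so its top is 165 mm above the bench. Origin at the centre of its underside, on the beam's top.
- pump2: A second pump like the first (same size), on the beam's far half. Origin at the centre of its underside, on the beam's top.
- valve: White plastic valve with a red hand knob on a round grey foot, 80 mm across and 69 mm high, fixed to the robot's right near the nozzle stand (at least 115 mm centre to centre); the two swap places. Not used. Origin at the centre of its underside.
- canister: Loose white bottle with a red cap, 66 mm across, 150 mm tall, at the back. Not to be moved. Origin at the centre of its underside.
- jar: Loose blue jar with a black lid, 64 mm across, 90 mm tall, at the back. Not to be moved. Origin at the centre of its underside.
- regulator: Loose orange and black air filter regulator standing upright, about 50 mm square with a gauge on its side, 125 mm tall, at the back. Not to be moved. Origin at the centre of its underside.
- wrench: Loose steel wrench lying flat at the near right. Not to be moved.
- screwdriver: Loose screwdriver lying flat at the near left, beyond the mat. Not to be moved.
Things that resemble listed ones, but are neither listed nor needed, are in the scene too. What is shaped like the cup but yellow is not meant. Leave any purple look-alike of the station alone.

How it is judged:
On the way, in this order (a step that is already met when the one before it is completed fails the run):
1. the cup stands mouth-down on the mat, let go (angle between cup's own z axis and vertical above 3 rad and contact force between cup and mat above 0.2 N and height (world z) of cup_mouth below 0.012 m and contact force between each of the fingers, the arm and cup below 0.05 N and linear speed of cup below 0.02 m/s), for 0.2 s.
2. the cup, mouth-down, is carried over the beam (angle between cup's own z axis and vertical above 2.4 rad and height (world z) of cup_mouth above 0.05 m and y of cup in the frame of beam between -0.06 and 0.06 m and x of cup in the frame of beam between -0.25 and 0.25 m), for 0.02 s.
At the end, for the whole second after the job is handed in: The gripper alone holds the cup still, mouth-down within 8 degrees, its mouth centred within 10 mm over the nozzle head, rim 4 to 30 mm above the jets, sides within about 10 degrees of square with the head (any quarter turn), touching nothing else (angle between cup's own z axis and vertical above 3 rad and horizontal distance between cup_mouth and station_top below 0.01 m and z of cup_mouth in the frame of station_top between 0.004 and 0.03 m and (angle between the x axis of cup and the x axis of station, either way round below 0.17 rad or angle between the x axis of cup and the y axis of station, either way round below 0.17 rad) and contact force between the fingers and cup above 1 N and contact force between cup and station below 0.05 N and linear speed of cup below 0.02 m/s and angular speed of cup below 0.2 rad/s); the arm keeps its last pose, push and grip.
It fails at once if the cup touches the nozzle stand (contact force between cup and station above 0.3 N).
It fails at once if the cup or the robot touches the beam or a pump (contact force between any of cup, the arm, the fingers and beam above 0.5 N or contact force between any of cup, the arm, the fingers and pump1 above 0.5 N or contact force between any of cup, the arm, the fingers and pump2 above 0.5 N).
It fails at once if a loose bystander is moved by more than 20 mm (distance of any of canister, jar, regulator, wrench, screwdriver from where it was at the start of the episode above 0.02 m).
It also fails if it takes over 72 s, if anything falls off the work surface, if the arm or the gripper's body presses on something with over 40 N, if the wrist force passes 120 N, or if a joint passes its speed limit or range.

ROBOT

A 6-joint arm with a two-finger parallel gripper is mounted at the origin on the work surface. World frame = base frame: x ahead of the robot, y to its left, z up, the work surface at z = 0. Lengths are in m, angles in rad, forces in N, time in s.
With the tool pointing down it reaches from about 0.375 to 0.9 m from the base axis. Payload 3.1 kg.
Tool frame: the origin (TCP) lies between the finger pads; the fingertips stand 19 mm ahead of it and the grasp point (between the pads) is the TCP; z points along the fingers, y is the direction in which the jaws open and shut (so a half turn about z gives the same grasp; the last joint's range is limited). The gripper opens to 87 mm and grips with 3 to 60 N. Pads are 19 mm wide; open, the fingers measure 117 mm over their backs; the gripper's body (75 mm by 190 mm) begins 51 mm behind the grasp point.
Start: joints at [-1.286, 0.527, 1.433, -0, 1.181, -0.178], TCP at [0.28, -0.559, 0.242] pointing down, gripper open.
Joint ranges: [-3.08, 3.08], [-0.75, 2.2], [0.22, 2.44], [-1.43, 4.57], [0, 2.65], [-2.85, 2.85]. Speed limits (rad/s): [2.79, 2.79, 3.14, 3.14, 3.14, 3.14].

INTERFACE

Orientations are given as a unit quaternion [x, y, z, w].
In Python, from rig import robot gives the robot as it stands.
- The arm moves only by the tool apply_moves, never from a script. Its argument "series" is a list of rows, each a list of 7 numbers: the shift along the tool's x, y, z in cm, then the turn, a rotation vector about the tool's x, y, z in degrees, then the opening, from 0 (shut) to 1 (fully open). In form: [[dx, dy, dz, rx, ry, rz, grip], ...]. A call has 1 to 5 rows; each row is the pose to reach, as a shift and turn from the pose commanded when the call began, along the tool's axes at that moment; what a row does not reach only later rows make up. A row lasts 1/12 s, in which the tool goes at most 41.7 mm and 7.16 degrees, less where a joint would pass 70% of its speed; a pose out of reach is approached as far as the arm can. A call with a gripper value outside its range is refused whole. The fingers move at their own pace and stop on an object; "newtons" is the grip in N (left out, the last holds). Time passes only in rows, so rows that repeat a pose let the fingers close. It gives the time, the measured TCP pose, the force and the opening at its end, in the units of the state.
- robot.get_obs(): the state, without advancing time (a new reading comes with each control period).
- robot.camera(name): name is "side" or "top" or "wrist"; returns the picture (400x640x3 uint8, red, green, blue); there is no depth.
- robot.camera_params(name): a dict with "mtx" (3x3 intrinsics, pixels), "origin" and "rotation" of the camera in the world. Camera axes: x right, y down, z forward; pixel columns grow to the right and rows downward; lengths in m; the calibration is good to about 2 mm. A picture is of the moment at which its call begins: read the wrist's pose just before it. camera_params takes no time and is no camera call; for the wrist camera it gives the pose at the moment of the call.
- robot.hand_in(): hands the job in, once; it reports no verdict.
The state is a dict: "time": time; "q": joint angles; "joint_velocities": joint speeds; "joint_torque": joint torques, N m; "position": TCP position; "tool_rot": TCP orientation; "ft_force": force on the tool from outside, world axes, zero at the start; "moment": the same for the moment, N m; "grip_width": finger opening in m.
Only numpy, scipy, OpenCV 4.12 (cv2) and the standard library are available. Lean on these libraries where they do the work, as an engineer would, in place of code of your own. Each camera call takes 0.05 s, during which the arm holds its last target. There are 200 camera calls.

## Working session

There is one attempt and no reset: what is moved stays moved. The work goes in short steps, Python scripts to look and compute and a tool call to move; the robot and the scene stay as the last step left them, time stands still between calls to the robot, and variables do not carry over. Pictures are saved under pics/ and viewed, about 8 in all and at most 12, crops included, and the job is handed in when it is done.

Besides the shell and the picture viewer there is one more tool, called after ">>>" as name([rows], argument=value, ...), one row to a line, values as JSON. apply_moves: Moves the arm, as the interface text tells. Its arguments: {"type":"object","properties":{"series":{"type":"array"},"newtons":{"type":"number"}},"required":["series"]}

```bash
ls; mkdir -p pics; python3 - <<'E'
from rig import robot
import cv2,numpy as np
np.set_printoptions(precision=4,suppress=True)
o=robot.get_obs();print(o)
for n in("top","side"):
    im=robot.camera(n);cv2.imwrite(f"pics/{n}0.png",im[:,:,::-1])
    p=robot.camera_params(n);print(n,p)
print(robot.camera_params("wrist"))
E
```

```text
pics
{'time': 0.0, 'q': array([-1.2855,  0.5284,  1.4339, -0.    ,  1.1814, -0.1785]), 'joint_velocities': array([ 0.0009,  0.    , -0.0003, -0.0011, -0.0017,  0.0015]), 'joint_torque': array([ -0.0009, -44.0043, -17.6593,   0.0634,   0.0583,  -0.0001]), 'position': array([ 0.2794, -0.5583,  0.2406]), 'tool_rot': array([ 0.9732,  0.2298, -0.0001, -0.0011]), 'ft_force': array([ 0.2818,  0.4365, -0.0869]), 'moment': array([0.0183, 0.0216, 0.0021]), 'grip_width': 0.08735226314287903}
top {'mtx': array([[368.1072,   0.    , 316.7169],
       [  0.    , 368.1072, 197.8005],
       [  0.    ,   0.    ,   1.    ]]), 'origin': array([ 0.4586, -0.0006,  1.234 ]), 'rotation': array([-0.7064,  0.7068, -0.0178,  0.0334])}
side {'mtx': array([[469.9086,   0.    , 317.6294],
       [  0.    , 469.9086, 200.4604],
       [  0.    ,   0.    ,   1.    ]]), 'origin': array([ 0.187 , -1.1924,  1.2021]), 'rotation': array([ 0.9035, -0.1362,  0.0547, -0.4026])}
{'mtx': array([[324.5339,   0.    , 317.2962],
       [  0.    , 324.5339, 197.3801],
       [  0.    ,   0.    ,   1.    ]]), 'origin': array([ 0.3537, -0.5208,  0.3828]), 'rotation': array([ 0.8408, -0.5193, -0.0814,  0.1292])}
```

View pics/top0.png

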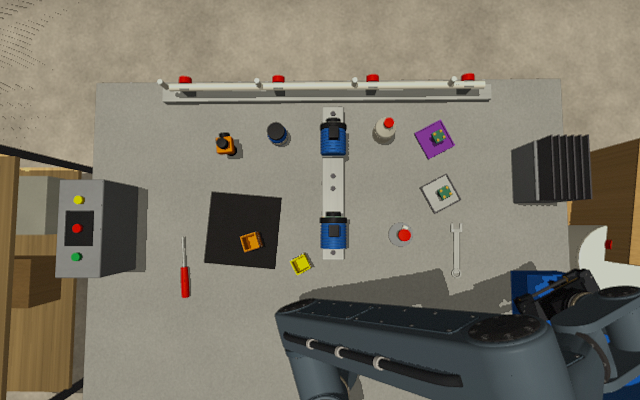

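View pics/side0.png

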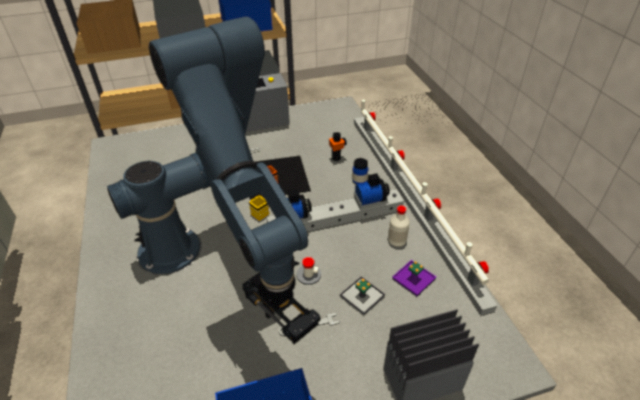

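The top view shows these candidates for the cup:
- Orange square cup at (251,241) on the black mat. This fits the description.
- Yellow look-alike at (301,263), off the mat.
- Orange regulator at (226,146).

For the station:
- Grey foot with a green head at (440,193). This is the one I want.
- Purple look-alike at (434,139).
- Valve with the red knob at (401,235).

The side view agrees: real station at about (362,293), purple at (414,277).

```bash
cat > h.py <<'E'
import numpy as np,cv2
from scipy.spatial.transform import Rotation as R
from rig import robot
np.set_printoptions(precision=4,suppress=True)
def cast(p,uv,z):
    uv=np.atleast_2d(np.float64(uv)); d=np.c_[uv,np.ones(len(uv))]@np.linalg.inv(p["mtx"]).T
    d=d@R.from_quat(p["rotation"]).as_matrix().T; o=p["origin"]
    return (o+d*((z-o[2])/d[:,2])[:,None])[:,:2]
def mask(im,lo,hi):
    return cv2.inRange(cv2.cvtColor(im,cv2.COLOR_RGB2HSV),np.array(lo),np.array(hi))
def blobs(m,amin=20):
    cs=cv2.findContours(m,cv2.RETR_EXTERNAL,cv2.CHAIN_APPROX_NONE)[0]
    return sorted([c for c in cs if cv2.contourArea(c)>amin],key=cv2.contourArea,reverse=True)
def rect(p,c,z):
    w=cast(p,c.reshape(-1,2),z).astype(np.float32)
    (x,y),s,a=cv2.minAreaRect(w*1000); return np.array([x/1000,y/1000]),np.array(s),a%90
def move(dst,quat=None):
    "shift(cm)/turn(deg) in tool axes from current measured pose to target"
    o=robot.get_obs(); r=R.from_quat(o["tool_rot"]); 
    t=r.inv().apply(np.array(dst)-o["position"])*100
    w=np.degrees((r.inv()*R.from_quat(quat)).as_rotvec()) if quat is not None else None
    return t,w
E
python3 - <<'E'
from h import *
im=cv2.imread("pics/top0.png")[:,:,::-1].copy();p=robot.camera_params("top")
m=mask(im,(8,150,90),(22,255,255))
for c in blobs(m): print("orange",c.reshape(-1,2).mean(0),rect(p,c,.068))
m=mask(im,(23,150,90),(35,255,255))
for c in blobs(m): print("yellow",c.reshape(-1,2).mean(0),rect(p,c,.068))
print("mat",cast(p,[(213,192),(281,198),(275,269),(205,263)],.004))
print("station",cast(p,[(440,176),(461,194),(440,212),(420,193)],.014),cast(p,(445,190),.06))
print("beam",cast(p,[(323,108),(343,108),(344,259),(323,259)],.05))
print("valve",cast(p,(401,235),.06),"screw",cast(p,[(184,237),(185,297)],.01))
a=cv2.resize(im[215:285,225:325],None,fx=4,fy=4,interpolation=cv2.INTER_CUBIC)
b=cv2.resize(im[160:230,405:480],None,fx=4,fy=4,interpolation=cv2.INTER_CUBIC)
cv2.imwrite("pics/crop.png",np.hstack([a,b])[:,:,::-1])
E
```

```text
orange [ 20.3856 284.1992] (array([0.2731, 0.9666]), array([ 53.4343, 150.7934]), 89.8321304321289)
orange [249.2203 241.3898] (array([0.4049, 0.2383]), array([53.2133, 53.0309]), 16.667749404907227)
orange [225.4179 145.6866] (array([0.7165, 0.3251]), array([53.1731, 52.4382]), 5.520147800445557)
yellow [300.2321 263.4286] (array([0.3352, 0.0769]), array([52.633, 51.944]), 27.11509132385254)
yellow [ 78.16 199.4 ] (array([0.5387, 0.7944]), array([26.6283, 22.6078]), 89.93970489501953)
mat [[0.5679 0.3767]
 [0.5473 0.1465]
 [0.3115 0.1647]
 [0.3306 0.3986]]
station [[ 0.6189 -0.3823]
 [ 0.559  -0.4496]
 [ 0.4996 -0.3794]
 [ 0.5625 -0.3153]] [[ 0.568  -0.3826]]
beam [[ 0.8399  0.0049]
 [ 0.8395 -0.0606]
 [ 0.3491 -0.0614]
 [ 0.3489  0.0054]]
valve [[ 0.4255 -0.2411]] screw [[0.4168 0.4691]
 [0.2201 0.4606]]
```

View pics/crop.png

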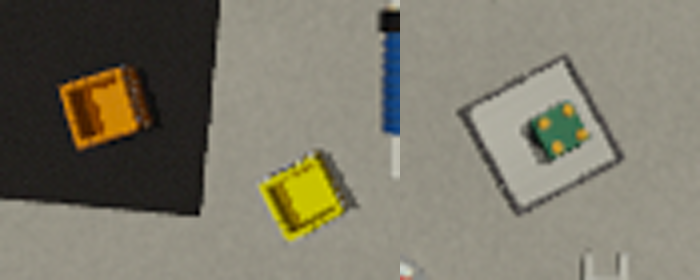

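Crop: the orange cup is mouth-up with its bright rim at about (100,108). The yellow one is a different cup. The green head with four brass jets sits on a grey foot. Cup is at about (0.405, 0.238) with yaw 17°, station at about (0.56, -0.38).

Plan:
1. Grip with the tool leaning 45° one way and roll it 90° about the jaw axis. This lays the cup on its side.
2. Repeat the same roll so the cup stands mouth-down.
3. Regrip from above and carry it over the beam.

First I'll go above the cup.

```bash
cat >> h.py <<'E'
def q(psi,lean=0):
    "jaw-axis yaw, lean (deg, + = rotation about tool y: body leans to -x side)"
    c,s=np.cos(np.radians(psi)),np.sin(np.radians(psi))
    y=np.array([c,s,0]);z=np.array([0,0,-1.]);
    return (R.from_matrix(np.c_[np.cross(y,z),y,z])*R.from_euler("y",lean,degrees=True)).as_quat()
def plan(*wps,start=None):
    "end row of each call; wps = (xyz, psi, lean)"
    o=robot.get_obs(); P,Q=(o["position"],R.from_quat(o["tool_rot"])) if start is None else (np.array(start[0]),R.from_quat(q(*start[1:])))
    for pos,psi,lean in wps:
        pos=np.array(pos);T=R.from_quat(q(psi,lean))
        t=Q.inv().apply(pos-P)*100; w=np.degrees((Q.inv()*T).as_rotvec())
        print(pos,psi,lean,"->",np.round(t,2),np.round(w,1),"|%.1f cm %.1f deg|"%(np.linalg.norm(t),np.linalg.norm(w))); P,Q=pos,T
E
python3 - <<'E'
from h import *
plan(([.34,-.40,.30],-47,0),([.42,-.25,.30],-31,0),([.50,-.08,.30],-15,0),([.46,.08,.30],1,0),([.405,.238,.27],16.7,0))
E
```

```text
[ 0.34 -0.4   0.3 ] -47 0 -> [ 12.5  -11.46  -5.91] [ -0.1  -0.  -16.4] |18.0 cm 16.4 deg|
[ 0.42 -0.25  0.3 ] -31 0 -> [16.08 -5.51  0.  ] [  0.   0. -16.] |17.0 cm 16.0 deg|
[ 0.5  -0.08  0.3 ] -15 0 -> [18.69 -1.9   0.  ] [  0.   0. -16.] |18.8 cm 16.0 deg|
[0.46 0.08 0.3 ] 1 0 -> [14.42 -8.    0.  ] [  0.   0. -16.] |16.5 cm 16.0 deg|
[0.405 0.238 0.27 ] 16.7 0 -> [15.89 -5.22  3.  ] [  0.    0.  -15.7] |17.0 cm 15.7 deg|
```

>>> apply_moves([
  [12.5,-11.5,-5.9,0,0,-16.4,1],
  [12.5,-11.5,-5.9,0,0,-16.4,1],
  [12.5,-11.5,-5.9,0,0,-16.4,1],
  [12.5,-11.5,-5.9,0,0,-16.4,1],
  [12.5,-11.5,-5.9,0,0,-16.4,1],
])

```text
time: 0.52
position: [0.3411, -0.3951, 0.3018]
tool_rot: [0.93, 0.368, 0.001, -0.001]
ft_force: [-0.1, 0.2, -0.5]
grip_width: 0.0869
```

>>> apply_moves([
  [16.1,-5.5,0,0,0,-16,1],
  [16.1,-5.5,0,0,0,-16,1],
  [16.1,-5.5,0,0,0,-16,1],
  [16.1,-5.5,0,0,0,-16,1],
  [16.1,-5.5,0,0,0,-16,1],
])

```text
time: 0.93
position: [0.4216, -0.244, 0.3002]
tool_rot: [0.869, 0.495, 0.001, -0.002]
ft_force: [-0.1, 0.1, -0.7]
grip_width: 0.0871
```

>>> apply_moves([
  [18.7,-1.9,0,0,0,-16,1],
  [18.7,-1.9,0,0,0,-16,1],
  [18.7,-1.9,0,0,0,-16,1],
  [18.7,-1.9,0,0,0,-16,1],
  [18.7,-1.9,0,0,0,-16,1],
])

```text
time: 1.35
position: [0.5014, -0.077, 0.3003]
tool_rot: [0.793, 0.609, 0.001, -0.001]
ft_force: [0.9, -0.3, 0.1]
grip_width: 0.0868
```

>>> apply_moves([
  [14.4,-8,0,0,0,-16,1],
  [14.4,-8,0,0,0,-16,1],
  [14.4,-8,0,0,0,-16,1],
  [14.4,-8,0,0,0,-16,1],
  [14.4,-8,0,0,0,-16,1],
])

```text
time: 1.77
position: [0.4573, 0.0851, 0.3001]
tool_rot: [0.699, 0.715, -0.0, -0.002]
ft_force: [-1.2, 0.3, -0.0]
grip_width: 0.0868
```

>>> apply_moves([
  [15.9,-5.2,3,0,0,-15.7,1],
  [15.9,-5.2,3,0,0,-15.7,1],
  [15.9,-5.2,3,0,0,-15.7,1],
  [15.9,-5.2,3,0,0,-15.7,1],
  [15.9,-5.2,3,0,0,-15.7,1],
])

```text
time: 2.18
position: [0.4026, 0.2418, 0.2691]
tool_rot: [0.595, 0.804, -0.001, -0.002]
ft_force: [-0.2, 0.6, -0.7]
grip_width: 0.0872
```

```bash
python3 - <<'E'
from h import *
p=robot.camera_params("wrist");im=robot.camera("wrist");o=robot.get_obs()
print(o["position"],o["q"],p["origin"])
cv2.imwrite("pics/w1.png",im[:,:,::-1])
m=mask(im,(8,130,60),(22,255,255))
for c in blobs(m,100): print(c.reshape(-1,2).mean(0),cv2.contourArea(c),rect(p,c,.068))
E
```

```text
[0.4039 0.24   0.2695] [0.2973 0.2816 1.7725 0.0006 1.0899 0.0006] [0.3778 0.3221 0.4115]
[451.0315 351.9955] 5419.0 (array([0.6372, 0.0698]), array([417.1349,  33.6445]), 17.105005264282227)
[318.4745 167.3137] 2431.5 (array([0.4034, 0.2456]), array([52.1374, 61.0378]), 17.003416061401367)
[611.6227 193.2136] 2081.0 (array([0.7219, 0.3202]), array([81.6979, 53.7822]), 6.077588081359863)
[142.4737 299.3553] 773.0 (array([0.2423, 0.0288]), array([33.2398, 84.8209]), 1.436138391494751)
[492.3289 299.2697] 750.0 (array([0.652 , 0.1543]), array([32.1917, 84.8237]), 32.53091049194336)
```

View pics/w1.png

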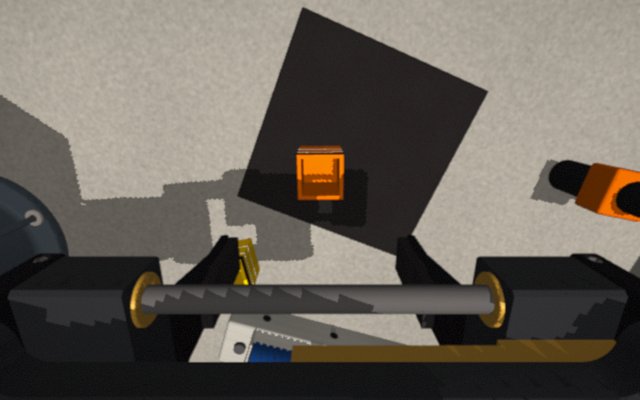

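The wrist view shows the mouth-up cup at (320,175). Its far edge at rows 147–155 is the outer side face. Rim centre is about (0.405, 0.240), yaw 17°. Next I lean the tool and approach.

```bash
python3 - <<'E'
from h import *
plan(([.385,.305,.22],17,-30),([.384,.308,.107],17,-45),([.4038,.244,.040],17,-45),start=([.405,.238,.27],16.7,0))
E
```

```text
[0.385 0.305 0.22 ] 17 -30 -> [6.99 0.01 5.  ] [ -0.1 -30.   -0.3] |8.6 cm 30.0 deg|
[0.384 0.308 0.107] 17 -45 -> [ 5.92 -0.01  9.63] [  0. -15.   0.] |11.3 cm 15.0 deg|
[0.4038 0.244  0.04  ] 17 -45 -> [0.   0.02 9.47] [0. 0. 0.] |9.5 cm 0.0 deg|
```

>>> apply_moves([
  [7,0,5,0,-30,0,1],
  [7,0,5,0,-30,0,1],
  [7,0,5,0,-30,0,1],
  [7,0,5,0,-30,0,1],
  [7,0,5,0,-30,0,1],
])

```text
time: 2.65
position: [0.3864, 0.3056, 0.2193]
tool_rot: [0.575, 0.775, -0.156, 0.21]
ft_force: [0.4, -0.2, -0.4]
grip_width: 0.087
```

>>> apply_moves([
  [5.9,0,9.6,0,-15,0,1],
  [5.9,0,9.6,0,-15,0,1],
  [5.9,0,9.6,0,-15,0,1],
  [5.9,0,9.6,0,-15,0,1],
  [5.9,0,9.6,0,-15,0,1],
])

```text
time: 3.07
position: [0.3853, 0.3062, 0.1066]
tool_rot: [0.551, 0.741, -0.231, 0.307]
ft_force: [0.2, 0.3, 1.2]
grip_width: 0.087
```

```bash
python3 - <<'E'
from h import *
p=robot.camera_params("wrist");im=robot.camera("wrist");o=robot.get_obs()
print(o["position"],o["tool_rot"],q(17,-45),o["q"],p["origin"])
cv2.imwrite("pics/w2.png",im[:,:,::-1])
plan(([.4038,.244,.040],17,-45))
E
```

```text
[0.3862 0.3069 0.1088] [ 0.5521  0.7406 -0.2289  0.3071] [ 0.5495  0.7427 -0.2276  0.3076] [ 0.8045  0.8007  1.6365 -0.7055  1.2526  0.9356] [0.3386 0.4606 0.1469]
[0.4038 0.244  0.04  ] 17 -45 -> [ 0.25 -0.11  9.48] [-0.3  0.  -0.3] |9.5 cm 0.4 deg|
```

View pics/w2.png

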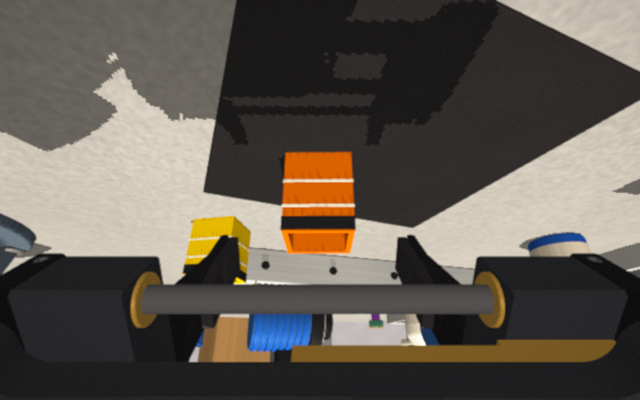

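The wrist view shows the cup centred between the fingers: cup at column 319, fingers at 237 and 400. I'll go in, grip and lift.

>>> apply_moves([
  [0.2,0,3,0,0,0,1],
  [0.2,0,6,0,0,0,1],
  [0.2,0,8,0,0,0,1],
  [0.2,0,9,0,0,0,1],
  [0.2,0,9.5,0,0,0,1],
])

```text
time: 3.53
position: [0.4055, 0.2439, 0.0416]
tool_rot: [0.553, 0.74, -0.227, 0.307]
ft_force: [0.3, 0.1, -0.2]
grip_width: 0.0869
```

>>> apply_moves([
  [0,0,0,0,0,0,0.3],
  [0,0,0,0,0,0,0.3],
  [0,0,0,0,0,0,0.3],
  [0,0,0,0,0,0,0.3],
  [0,0,0,0,0,0,0.3],
], newtons=20)

```text
time: 3.95
position: [0.4039, 0.2457, 0.0399]
tool_rot: [0.552, 0.741, -0.228, 0.307]
ft_force: [-0.3, 0.5, -0.6]
grip_width: 0.0613
```

>>> apply_moves([
  [0,0,0,0,0,0,0.3],
  [0,0,0,0,0,0,0.3],
  [0,0,0,0,0,0,0.3],
  [0,0,0,0,0,0,0.3],
  [0,0,0,0,0,0,0.3],
])

```text
time: 4.37
position: [0.4037, 0.2452, 0.0395]
tool_rot: [0.552, 0.741, -0.228, 0.307]
ft_force: [-1.2, 3.3, 2.8]
grip_width: 0.0502
```

```bash
python3 - <<'E'
from h import *
plan(([.41,.26,.16],17,-45),([.43,.30,.19],17,-15),([.43,.32,.19],17,15),([.43,.32,.15],17,45),([.43,.32,.035],17,45))
E
```

```text
[0.41 0.26 0.16] 17 -45 -> [-7.64  1.03 -9.4 ] [-0.2 -0.  -0.2] |12.2 cm 0.3 deg|
[0.43 0.3  0.19] 17 -15 -> [ 0.17  3.08 -4.41] [ 0. 30.  0.] |5.4 cm 30.0 deg|
[0.43 0.32 0.19] 17 15 -> [ 1.85  0.58 -0.5 ] [ 0. 30.  0.] |2.0 cm 30.0 deg|
[0.43 0.32 0.15] 17 45 -> [-1.04  0.    3.86] [ 0. 30. -0.] |4.0 cm 30.0 deg|
[0.43  0.32  0.035] 17 45 -> [-8.13 -0.    8.13] [0. 0. 0.] |11.5 cm 0.0 deg|
```

>>> apply_moves([
  [-1.5,0.2,-1.9,0,0,0,0.3],
  [-3.5,0.5,-4.3,0,0,0,0.3],
  [-5.5,0.8,-6.8,0,0,0,0.3],
  [-7.6,1,-9.4,0,0,0,0.3],
  [-7.6,1,-9.4,0,0,0,0.3],
])

```text
time: 4.78
position: [0.412, 0.2618, 0.1643]
tool_rot: [0.553, 0.741, -0.224, 0.309]
ft_force: [-0.0, 0.5, -0.8]
grip_width: 0.0498
```

>>> apply_moves([
  [0.2,3.1,-4.4,0,6,0,0.3],
  [0.2,3.1,-4.4,0,12,0,0.3],
  [0.2,3.1,-4.4,0,18,0,0.3],
  [0.2,3.1,-4.4,0,24,0,0.3],
  [0.2,3.1,-4.4,0,30,0,0.3],
])

```text
time: 5.2
position: [0.4297, 0.3002, 0.1891]
tool_rot: [0.592, 0.796, -0.076, 0.103]
ft_force: [-1.6, -0.3, -1.7]
grip_width: 0.0502
```

>>> apply_moves([
  [1.9,0.6,-0.5,0,6,0,0.3],
  [1.9,0.6,-0.5,0,12,0,0.3],
  [1.9,0.6,-0.5,0,18,0,0.3],
  [1.9,0.6,-0.5,0,24,0,0.3],
  [1.9,0.6,-0.5,0,30,0,0.3],
])

```text
time: 5.62
position: [0.4297, 0.3202, 0.189]
tool_rot: [0.592, 0.795, 0.079, -0.106]
ft_force: [-0.7, -0.4, -0.2]
grip_width: 0.0499
```

>>> apply_moves([
  [-1,0,3.9,0,6,0,0.3],
  [-1,0,3.9,0,12,0,0.3],
  [-1,0,3.9,0,18,0,0.3],
  [-1,0,3.9,0,24,0,0.3],
  [-1,0,3.9,0,30,0,0.3],
])

```text
time: 6.03
position: [0.4299, 0.3202, 0.1484]
tool_rot: [0.552, 0.74, 0.23, -0.309]
ft_force: [-0.0, 0.8, -1.5]
grip_width: 0.05
```

```bash
python3 - <<'E'
from h import *
o=robot.get_obs()
print(o["position"],o["tool_rot"],q(17,45),o["q"],o["grip_width"],robot.camera_params("wrist")["origin"])
plan(([.43,.32,.035],17,45))
E
```

```text
[0.4299 0.3202 0.1484] [ 0.5519  0.7399  0.2298 -0.3085] [ 0.5495  0.7427  0.2276 -0.3076] [ 0.0291  0.6644  1.8722  0.8943  1.0759 -0.8957] 0.049982015485597206 [0.4412 0.2797 0.3077]
[0.43  0.32  0.035] 17 45 -> [-8.07  0.01  7.97] [ 0.3 -0.3 -0.3] |11.3 cm 0.5 deg|
```

>>> apply_moves([
  [-2,0,2,0,0,0,0.3],
  [-4,0,4,0,0,0,0.3],
  [-5.5,0,5.5,0,0,0,0.3],
  [-6.6,0,6.6,0,0,0,0.3],
  [-7.4,0,7.4,0,0,0,0.3],
])

```text
time: 6.45
position: [0.429, 0.3202, 0.0417]
tool_rot: [0.553, 0.741, 0.227, -0.308]
ft_force: [0.1, -0.3, 0.0]
grip_width: 0.0502
```

>>> apply_moves([
  [-0.2,0,0.2,0,0,0,0.3],
  [-0.4,0,0.4,0,0,0,0.3],
  [-0.6,0,0.6,0,0,0,0.3],
  [-0.6,0,0.6,0,0,0,0.3],
])

```text
time: 6.78
position: [0.4301, 0.3209, 0.036]
tool_rot: [0.552, 0.741, 0.229, -0.307]
ft_force: [0.1, 0.4, -1.2]
grip_width: 0.05
```

```bash
python3 - <<'E'
from h import *
o=robot.get_obs()
print(o["position"],o["tool_rot"],o["ft_force"],o["grip_width"])
E
```

```text
[0.4301 0.3209 0.036 ] [ 0.5515  0.7413  0.2287 -0.3066] [ 0.0688  0.4189 -1.2054] 0.050033782572328364
```

>>> apply_moves([
  [-0.1,0,0.1,0,0,0,0.3],
  [-0.1,0,0.1,0,0,0,0.3],
  [-0.1,0,0.1,0,0,0,0.7],
  [-0.1,0,0.1,0,0,0,0.9],
  [-0.1,0,0.1,0,0,0,1],
])

```text
time: 7.2
position: [0.43, 0.321, 0.0348]
tool_rot: [0.552, 0.741, 0.229, -0.307]
ft_force: [-0.2, 0.8, 0.2]
grip_width: 0.0631
```

>>> apply_moves([
  [0,0,0,0,0,0,1],
  [0,0,0,0,0,0,1],
  [0,0,0,0,0,0,1],
  [0,0,0,0,0,0,1],
  [0,0,0,0,0,0,1],
])

```text
time: 7.62
position: [0.4299, 0.3209, 0.0343]
tool_rot: [0.552, 0.741, 0.228, -0.307]
ft_force: [0.5, 0.1, 0.0]
grip_width: 0.0859
```

>>> apply_moves([
  [0,0,-2,0,0,0,1],
  [0,0,-4,0,0,0,1],
  [0,0,-7,0,0,0,1],
  [0,0,-10,0,0,0,1],
  [0,0,-10,0,0,0,1],
])

```text
time: 8.03
position: [0.4539, 0.2507, 0.1074]
tool_rot: [0.552, 0.741, 0.231, -0.304]
ft_force: [0.6, 0.0, 0.8]
grip_width: 0.0871
```

```bash
python3 - <<'E'
from h import *
o=robot.get_obs();print(o["position"],o["grip_width"])
p=robot.camera_params("wrist");im=robot.camera("wrist")
cv2.imwrite("pics/w3.png",im[:,:,::-1])
m=mask(im,(8,130,60),(22,255,255))
for c in blobs(m,300): print(c.reshape(-1,2).mean(0),cv2.contourArea(c),rect(p,c,.054))
plan(([.405,.37,.20],17,30),([.385,.43,.20],17,0),([.40,.42,.16],17,-30),([.41,.39,.10],17,-45))
E
```

```text
[0.4539 0.2507 0.1074] 0.08711596302845864
[450.0403 351.9149] 5958.0 (array([0.5418, 0.2417]), array([196.125 ,  12.4422]), 16.48678207397461)
[313.0899 163.9494] 1624.0 (array([0.4229, 0.3444]), array([51.663 , 23.2036]), 16.735462188720703)
[313.0455 235.3409] 1569.0 (array([0.4399, 0.2868]), array([50.8841, 17.7115]), 16.649356842041016)
[313.4419 190.5   ] 1293.0 (array([0.4297, 0.3213]), array([51.5873, 16.1418]), 16.725812911987305)
[142.4026 298.974 ] 773.0 (array([0.3492, 0.216 ]), array([17.4313, 34.5674]), 20.09926414489746)
[492.1933 299.2933] 745.0 (array([0.5611, 0.279 ]), array([17.4837, 35.0205]), 12.481276512145996)
[313.2258 208.2774] 596.5 (array([0.4339, 0.3069]), array([51.0948,  7.2216]), 16.683500289916992)
[0.405 0.37  0.2  ] 17 30 -> [15.6  -1.15  2.31] [  0.5 -14.9  -0.2] |15.8 cm 14.9 deg|
[0.385 0.43  0.2  ] 17 0 -> [ 5.48 -0.16  3.16] [  0. -30.   0.] |6.3 cm 30.0 deg|
[0.4  0.42 0.16] 17 -30 -> [-1.39  1.14  4.  ] [  0. -30.   0.] |4.4 cm 30.0 deg|
[0.41 0.39 0.1 ] 17 -45 -> [0.26 0.08 6.78] [  0. -15.   0.] |6.8 cm 15.0 deg|
```

View pics/w3.png

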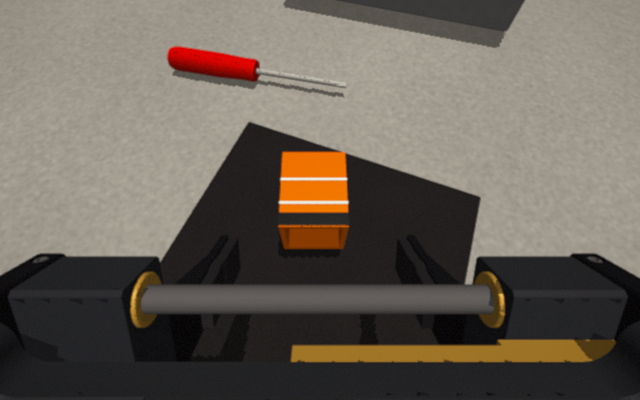

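The wrist view shows the cup lying on its side at (313,195), mouth towards the gripper. The bystanders haven't moved. Cup centre is about (0.429, 0.324). I'll go round to the other side and repeat.

```bash
python3 - <<'E'
from h import *
plan(([.44,.30,.19],17,20),([.41,.37,.20],17,-10),([.405,.405,.17],17,-38),([.4087,.3923,.101],17,-45))
E
```

```text
[0.44 0.3  0.19] 17 20 -> [ 9.43  0.21 -2.42] [  0.5 -24.9  -0.3] |9.7 cm 24.9 deg|
[0.41 0.37 0.2 ] 17 -10 -> [ 7.46 -0.82  1.65] [ -0. -30.  -0.] |7.7 cm 30.0 deg|
[0.405 0.405 0.17 ] 17 -38 -> [3.96 0.55 2.35] [  0. -28.  -0.] |4.6 cm 28.0 deg|
[0.4087 0.3923 0.101 ] 17 -45 -> [ 3.21 -0.02  6.25] [ 0. -7. -0.] |7.0 cm 7.0 deg|
```

>>> apply_moves([
  [4,0,-2.4,0,-5,0,1],
  [7,0.1,-2.4,0,-10,0,1],
  [9.4,0.2,-2.4,0,-17,0,1],
  [9.4,0.2,-2.4,0,-24,0,1],
  [9.4,0.2,-2.4,0,-25,0,1],
])

```text
time: 8.5
position: [0.4362, 0.3049, 0.1901]
tool_rot: [0.585, 0.792, 0.104, -0.138]
ft_force: [-0.2, -0.0, -1.1]
grip_width: 0.0867
```

>>> apply_moves([
  [7.5,-0.8,1.7,0,-6,0,1],
  [7.5,-0.8,1.7,0,-12,0,1],
  [7.5,-0.8,1.7,0,-18,0,1],
  [7.5,-0.8,1.7,0,-24,0,1],
  [7.5,-0.8,1.7,0,-30,0,1],
])

```text
time: 8.92
position: [0.4068, 0.3724, 0.1969]
tool_rot: [0.593, 0.8, -0.055, 0.071]
ft_force: [0.5, -0.5, 0.1]
grip_width: 0.0871
```

>>> apply_moves([
  [4,0.6,0,0,-7,0,1],
  [4,0.6,2.4,0,-14,0,1],
  [4,0.6,2.4,0,-21,0,1],
  [4,0.6,2.4,0,-28,0,1],
  [4,0.6,2.4,0,-28,0,1],
])

```text
time: 9.33
position: [0.4006, 0.4082, 0.1613]
tool_rot: [0.561, 0.76, -0.2, 0.26]
ft_force: [-0.4, 0.9, -1.4]
grip_width: 0.0869
```

>>> apply_moves([
  [3.2,0,3,0,-7,0,1],
  [3.2,0,5,0,-7,0,1],
  [3.2,0,6.2,0,-7,0,1],
  [3.2,0,6.2,0,-7,0,1],
  [3.2,0,6.2,0,-7,0,1],
])

```text
time: 9.75
position: [0.4086, 0.3937, 0.1005]
tool_rot: [0.553, 0.741, -0.228, 0.306]
ft_force: [-0.6, 0.2, -0.0]
grip_width: 0.0867
```

```bash
python3 - <<'E'
from h import *
o=robot.get_obs();print(o["position"],o["q"])
plan(([.428,.328,.034],17,-45))
p=robot.camera_params("wrist");im=robot.camera("wrist")
cv2.imwrite("pics/w4.png",im[:,:,::-1])
m=mask(im,(8,130,60),(22,255,255))
for c in blobs(m,300): print(c.reshape(-1,2).mean(0),cv2.contourArea(c),rect(p,c,.054))
E
```

```text
[0.4086 0.3937 0.1005] [ 0.8694  0.8849  1.4024 -0.6427  1.397   0.876 ]
[0.428 0.328 0.034] 17 -45 -> [-0.16 -0.02  9.55] [-0.3 -0.1 -0.3] |9.5 cm 0.5 deg|
[451.0404 351.9985] 5437.0 (array([ 4.312 , -2.8735]), array([6364.9536, 5828.1436]), 10.919410705566406)
[317.4049 193.2606] 5298.0 (array([0.4116, 0.3821]), array([50.914 , 93.4402]), 16.380361557006836)
[219.9181 348.9064] 995.5 (array([ 0.3622, -4.2991]), array([1016.3979, 7968.2534]), 6.116966247558594)
[492.0784 299.2745] 781.5 (array([0.8366, 0.0499]), array([ 45.0652, 615.3749]), 42.590553283691406)
[142.6234 299.3571] 776.0 (array([ 0.2387, -0.122 ]), array([605.2091,  44.5127]), 79.47384643554688)
[317.4722 236.0208] 400.0 (array([0.4285, 0.3244]), array([51.2591, 15.0611]), 16.349597930908203)
```

Cup column is 317, centred between the fingers. I'll go in, grip and lift.

>>> apply_moves([
  [0,0,3,0,0,0,1],
  [-0.1,0,6,0,0,0,1],
  [-0.2,0,8,0,0,0,1],
  [-0.2,0,9,0,0,0,1],
  [-0.2,0,9.5,0,0,0,1],
])

```text
time: 10.22
position: [0.4289, 0.329, 0.0356]
tool_rot: [0.553, 0.741, -0.227, 0.307]
ft_force: [0.6, -0.2, -0.0]
grip_width: 0.0868
```

>>> apply_moves([
  [0,0,0,0,0,0,0.3],
  [0,0,0,0,0,0,0.3],
  [0,0,0,0,0,0,0.3],
  [0,0,0,0,0,0,0.3],
  [0,0,0,0,0,0,0.3],
], newtons=20)

```text
time: 10.63
position: [0.4275, 0.3302, 0.0338]
tool_rot: [0.552, 0.741, -0.228, 0.307]
ft_force: [-0.5, -0.2, -0.2]
grip_width: 0.0616
```

>>> apply_moves([
  [0,0,0,0,0,0,0.3],
  [0,0,0,0,0,0,0.3],
  [0,0,0,0,0,0,0.3],
  [0,0,0,0,0,0,0.3],
  [0,0,0,0,0,0,0.3],
])

```text
time: 11.05
position: [0.4274, 0.3296, 0.0334]
tool_rot: [0.552, 0.741, -0.228, 0.307]
ft_force: [-0.3, 1.8, 2.4]
grip_width: 0.0498
```

```bash
python3 - <<'E'
from h import *
o=robot.get_obs();print(o["position"],o["q"],o["grip_width"])
plan(([.428,.325,.155],17,-45),([.43,.315,.17],17,-15),([.43,.315,.17],17,15),([.43,.315,.14],17,45),([.43,.315,.042],17,45))
E
```

```text
[0.4274 0.3296 0.0334] [ 0.7824  0.9531  1.5243 -0.7288  1.2116  0.9518] 0.049765317122747406
[0.428 0.325 0.155] 17 -45 -> [-8.92 -0.07 -8.28] [-0.2 -0.  -0.2] |12.2 cm 0.3 deg|
[0.43  0.315 0.17 ] 17 -15 -> [-1.78 -0.1  -0.34] [ 0. 30.  0.] |1.8 cm 30.0 deg|
[0.43  0.315 0.17 ] 17 15 -> [0. 0. 0.] [ 0. 30.  0.] |0.0 cm 30.0 deg|
[0.43  0.315 0.14 ] 17 45 -> [-0.78  0.    2.9 ] [ 0. 30. -0.] |3.0 cm 30.0 deg|
[0.43  0.315 0.042] 17 45 -> [-6.93 -0.    6.93] [0. 0. 0.] |9.8 cm 0.0 deg|
```

>>> apply_moves([
  [-2,0,-2,0,0,0,0.3],
  [-4.5,0,-4.5,0,0,0,0.3],
  [-7,0,-6.5,0,0,0,0.3],
  [-8.9,0,-8.3,0,0,0,0.3],
  [-8.9,0,-8.3,0,0,0,0.3],
])

```text
time: 11.47
position: [0.4305, 0.3263, 0.1596]
tool_rot: [0.553, 0.741, -0.225, 0.308]
ft_force: [1.3, -0.0, -0.9]
grip_width: 0.0499
```

>>> apply_moves([
  [-1.8,0,-0.3,0,6,0,0.3],
  [-1.8,0,-0.3,0,12,0,0.3],
  [-1.8,0,-0.3,0,18,0,0.3],
  [-1.8,0,-0.3,0,24,0,0.3],
  [-1.8,0,-0.3,0,30,0,0.3],
])

```text
time: 11.88
position: [0.4313, 0.3151, 0.1693]
tool_rot: [0.592, 0.796, -0.076, 0.103]
ft_force: [0.0, -0.2, -0.9]
grip_width: 0.0499
```

>>> apply_moves([
  [0,0,0,0,6,0,0.3],
  [0,0,0,0,12,0,0.3],
  [0,0,0,0,18,0,0.3],
  [0,0,0,0,24,0,0.3],
  [0,0,0,0,30,0,0.3],
])

```text
time: 12.3
position: [0.4315, 0.3148, 0.1697]
tool_rot: [0.592, 0.795, 0.08, -0.106]
ft_force: [-0.7, 0.3, -1.7]
grip_width: 0.0501
```

>>> apply_moves([
  [-0.8,0,2.9,0,6,0,0.3],
  [-0.8,0,2.9,0,12,0,0.3],
  [-0.8,0,2.9,0,18,0,0.3],
  [-0.8,0,2.9,0,24,0,0.3],
  [-0.8,0,2.9,0,30,0,0.3],
])

```text
time: 12.72
position: [0.4319, 0.3142, 0.1392]
tool_rot: [0.552, 0.74, 0.23, -0.308]
ft_force: [-0.7, 0.5, -1.0]
grip_width: 0.0499
```

>>> apply_moves([
  [-2,0,2,0,0,0,0.3],
  [-3.5,0,3.5,0,0,0,0.3],
  [-4.8,0,4.8,0,0,0,0.3],
  [-5.8,0,5.8,0,0,0,0.3],
  [-6.3,0,6.3,0,0,0,0.3],
])

```text
time: 13.13
position: [0.4308, 0.3142, 0.0479]
tool_rot: [0.553, 0.741, 0.227, -0.308]
ft_force: [-0.2, -0.7, -1.6]
grip_width: 0.0499
```

```bash
python3 - <<'E'
from h import *
o=robot.get_obs();print(o["position"],o["tool_rot"],o["grip_width"])
plan(([.43,.315,.042],17,45))
E
```

```text
[0.4308 0.3142 0.0479] [ 0.5526  0.7405  0.2269 -0.3079] 0.04991398182585144
[0.43  0.315 0.042] 17 45 -> [-0.35 -0.06  0.49] [ 0.1  0.  -0.4] |0.6 cm 0.4 deg|
```

>>> apply_moves([
  [-0.2,0,0.2,0,0,0,0.3],
  [-0.3,0,0.3,0,0,0,0.3],
  [-0.4,0,0.4,0,0,0,0.3],
  [-0.4,0,0.4,0,0,0,0.3],
  [-0.4,0,0.4,0,0,0,0.3],
])

```text
time: 13.55
position: [0.432, 0.3149, 0.0456]
tool_rot: [0.551, 0.741, 0.229, -0.307]
ft_force: [0.2, 0.2, -0.7]
grip_width: 0.0496
```

>>> apply_moves([
  [0,0,0,0,0,0,0.8],
  [0,0,0,0,0,0,1],
  [0,0,0,0,0,0,1],
  [0,0,0,0,0,0,1],
  [0,0,0,0,0,0,1],
])

```text
time: 13.97
position: [0.4318, 0.3149, 0.0451]
tool_rot: [0.552, 0.741, 0.229, -0.307]
ft_force: [0.5, 0.3, 0.3]
grip_width: 0.0754
```

>>> apply_moves([
  [0,0,0,0,0,0,1],
  [0,0,0,0,0,0,1],
  [0,0,0,0,0,0,1],
  [0,0,0,0,0,0,1],
  [0,0,0,0,0,0,1],
])

```text
time: 14.38
position: [0.4317, 0.3148, 0.0449]
tool_rot: [0.552, 0.741, 0.228, -0.307]
ft_force: [0.8, 0.1, -0.4]
grip_width: 0.0867
```

>>> apply_moves([
  [0,0,-2,0,0,0,1],
  [0,0,-4,0,0,0,1],
  [0,0,-7,0,0,0,1],
  [0,0,-10,0,0,0,1],
  [0,0,-10,0,0,0,1],
])

```text
time: 14.8
position: [0.4557, 0.2446, 0.118]
tool_rot: [0.552, 0.741, 0.231, -0.304]
ft_force: [1.2, -0.2, -0.3]
grip_width: 0.0871
```

```bash
python3 - <<'E'
from h import *
o=robot.get_obs();print(o["position"],o["grip_width"])
p=robot.camera_params("wrist");im=robot.camera("wrist")
cv2.imwrite("pics/w5.png",im[:,:,::-1])
m=mask(im,(8,130,60),(22,255,255))
for c in blobs(m,300): print(c.reshape(-1,2).mean(0),cv2.contourArea(c),rect(p,c,.068))
plan(([.43,.28,.20],17,20),([.43,.315,.20],17,0))
E
```

```text
[0.4557 0.2446 0.118 ] 0.08706637768463266
[449.7982 351.9208] 5967.5 (array([0.5425, 0.2352]), array([192.9821,  12.2441]), 16.4613037109375)
[313.0037 190.5   ] 4865.0 (array([0.4316, 0.3146]), array([51.8047, 60.17  ]), 16.785018920898438)
[142.3595 299.1176] 766.5 (array([0.3529, 0.2099]), array([17.149 , 34.1669]), 20.09598731994629)
[492.2119 299.2119] 742.5 (array([0.5613, 0.2716]), array([16.886 , 33.9336]), 12.486764907836914)
[317.1405 234.2811] 559.5 (array([0.4417, 0.2812]), array([44.266 ,  8.0447]), 16.64818572998047)
[0.43 0.28 0.2 ] 17 20 -> [ 8.69 -1.32 -3.09] [  0.5 -24.9  -0.3] |9.3 cm 24.9 deg|
[0.43  0.315 0.2  ] 17 0 -> [3.15 1.02 1.14] [ -0. -20.   0.] |3.5 cm 20.0 deg|
```

View pics/w5.png

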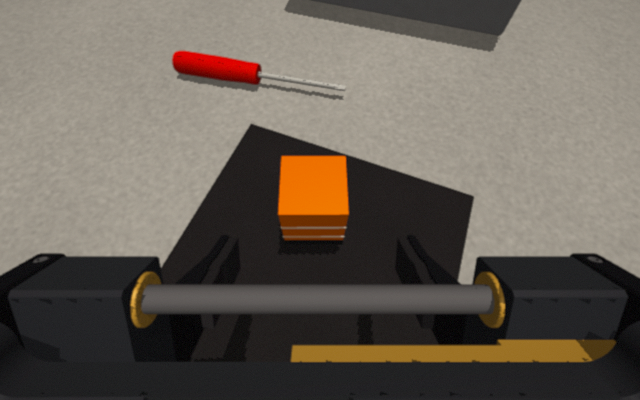

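The wrist view shows the closed orange bottom up at (313,185) with the band side down. The cup stands mouth-down, centre about (0.430, 0.319). Next: tool vertical above it, then regrip.

```bash
python3 - <<'E'
from h import *
plan(([.435,.285,.19],17,20),([.4303,.319,.17],17,0),([.4303,.319,.045],17,0))
E
```

```text
[0.435 0.285 0.19 ] 17 20 -> [ 8.22 -0.7  -2.14] [  0.5 -24.9  -0.3] |8.5 cm 24.9 deg|
[0.4303 0.319  0.17  ] 17 0 -> [2.5  0.54 3.04] [ -0. -20.   0.] |4.0 cm 20.0 deg|
[0.4303 0.319  0.045 ] 17 0 -> [ 0.   0.  12.5] [0. 0. 0.] |12.5 cm 0.0 deg|
```

>>> apply_moves([
  [0,-0.7,-4,0,0,0,1],
  [4,-0.7,-4,0,-6,0,1],
  [8.2,-0.7,-2.1,0,-12,0,1],
  [8.2,-0.7,-2.1,0,-19,0,1],
  [8.2,-0.7,-2.1,0,-25,0,1],
])

```text
time: 15.27
position: [0.4318, 0.2875, 0.1894]
tool_rot: [0.588, 0.79, 0.103, -0.137]
ft_force: [-0.3, 0.5, -0.5]
grip_width: 0.0871
```

>>> apply_moves([
  [2.5,0.5,1,0,-7,0,1],
  [2.5,0.5,3,0,-14,0,1],
  [2.5,0.5,3,0,-20,0,1],
  [2.5,0.5,3,0,-20,0,1],
  [2.5,0.5,3,0,-20,0,1],
])

```text
time: 15.68
position: [0.4256, 0.3221, 0.1675]
tool_rot: [0.595, 0.804, -0.001, -0.002]
ft_force: [-0.2, 0.0, 0.2]
grip_width: 0.0872
```

```bash
python3 - <<'E'
from h import *
o=robot.get_obs();print(o["position"],o["tool_rot"],o["q"])
plan(([.4303,.319,.045],16.8,0))
p=robot.camera_params("wrist");im=robot.camera("wrist")
cv2.imwrite("pics/w6.png",im[:,:,::-1])
m=mask(im,(8,130,60),(22,255,255))
for c in blobs(m,300)[:4]: print(c.reshape(-1,2).mean(0),cv2.contourArea(c),rect(p,c,.068))
E
```

```text
[0.4256 0.3221 0.1675] [ 0.5948  0.8039 -0.0007 -0.0017] [0.4371 0.5106 1.7325 0.0029 0.9013 0.1384]
[0.4303 0.319  0.045 ] 16.8 0 -> [-0.46  0.39 12.25] [-0.2 -0.1  0.2] |12.3 cm 0.3 deg|
[451.2782 351.9654] 5450.5 (array([0.5835, 0.2252]), array([293.9825,  24.8263]), 17.102460861206055)
[322.8261 207.5692] 4213.5 (array([0.4295, 0.3219]), array([51.5351, 56.0992]), 16.72503089904785)
[142.4935 299.3701] 784.0 (array([0.3054, 0.1956]), array([23.5051, 60.0017]), 1.4439095258712769)
[492.1776 299.1513] 763.0 (array([0.5938, 0.2841]), array([23.0779, 59.4041]), 31.327659606933594)
```

>>> apply_moves([
  [-0.4,0.4,3,0,0,0,1],
  [-0.4,0.4,6,0,0,0,1],
  [-0.4,0.4,9,0,0,0,1],
  [-0.4,0.4,11.3,0,0,0,1],
  [-0.4,0.4,12.3,0,0,0,1],
])

```text
time: 16.15
position: [0.4317, 0.3149, 0.0427]
tool_rot: [0.599, 0.801, -0.002, -0.002]
ft_force: [-0.3, -0.1, -0.5]
grip_width: 0.0868
```

>>> apply_moves([
  [0,0,0,0,0,0,0.3],
  [0,0,0,0,0,0,0.3],
  [0,0,0,0,0,0,0.3],
  [0,0,0,0,0,0,0.3],
  [0,0,0,0,0,0,0.3],
], newtons=20)

```text
time: 16.57
position: [0.4339, 0.3179, 0.0472]
tool_rot: [0.597, 0.802, 0.001, 0.001]
ft_force: [-0.3, -0.3, -0.4]
grip_width: 0.0615
```

>>> apply_moves([
  [0,0,0,0,0,0,0.3],
  [0,0,0,0,0,0,0.3],
  [0,0,0,0,0,0,0.3],
  [0,0,0,0,0,0,0.3],
  [0,0,0,0,0,0,0.3],
])

```text
time: 16.98
position: [0.4329, 0.3176, 0.0466]
tool_rot: [0.597, 0.802, 0.0, 0.0]
ft_force: [0.0, -1.0, 6.0]
grip_width: 0.0498
```

```bash
python3 - <<'E'
from h import *
o=robot.get_obs();print(o["position"],o["tool_rot"],o["grip_width"])
# station: foot and head in the top view (not occluded at the start)
im=cv2.imread("pics/top0.png")[:,:,::-1].copy();p=robot.camera_params("top")
g=mask(im,(55,60,40),(90,255,200))
for c in blobs(g,15): print("green",c.reshape(-1,2).mean(0),cv2.contourArea(c),rect(p,c,.06))
plan(([.44,.31,.19],16.8,0),([.48,.20,.30],5,0),([.52,.03,.30],-15,0),([.53,-.14,.30],-35,0),([.55,-.25,.30],-55,0))
E
```

```text
[0.4329 0.3176 0.0466] [0.597  0.8022 0.0002 0.0001] 0.04984769366366105
green [437.     135.7381] 67.0 (array([ 0.7433, -0.3649]), array([36.0425, 36.1103]), 26.55128288269043)
green [ 76.     256.5357] 64.0 (array([0.356 , 0.7976]), array([22.2593, 32.9873]), 0.13376936316490173)
green [443.7451 192.5686] 54.5 (array([ 0.5613, -0.3803]), array([35.2564, 35.6757]), 26.46915054321289)
[0.44 0.31 0.19] 16.8 0 -> [ -0.93   0.46 -14.34] [ 0.  -0.  -0.1] |14.4 cm 0.1 deg|
[0.48 0.2  0.3 ] 5 0 -> [-11.69   0.65 -11.  ] [ 0.   0.  11.8] |16.1 cm 11.8 deg|
[0.52 0.03 0.3 ] -15 0 -> [-17.28   2.5    0.  ] [ 0.  0. 20.] |17.5 cm 20.0 deg|
[ 0.53 -0.14  0.3 ] -35 0 -> [-16.16   5.37   0.  ] [ 0.  0. 20.] |17.0 cm 20.0 deg|
[ 0.55 -0.25  0.3 ] -55 0 -> [-7.86  7.95  0.  ] [ 0.  0. 20.] |11.2 cm 20.0 deg|
```

The cup is gripped. Station head is at about (0.561, -0.380) with yaw 26.5° (mod 90). Carrying it over the beam at z = 0.30.

```bash
python3 - <<'E'
from h import *
plan(([.44,.31,.19],17,0),([.48,.20,.30],19,0),([.52,.03,.30],21,0),([.54,-.14,.30],23,0),([.555,-.27,.30],25,0),([.5615,-.381,.28],26.5,0))
E
```

```text
[0.44 0.31 0.19] 17 0 -> [ -0.93   0.46 -14.34] [ 0.  -0.  -0.3] |14.4 cm 0.3 deg|
[0.48 0.2  0.3 ] 19 0 -> [-11.69   0.61 -11.  ] [ 0.  0. -2.] |16.1 cm 2.0 deg|
[0.52 0.03 0.3 ] 21 0 -> [-17.38  -1.75   0.  ] [ 0.  0. -2.] |17.5 cm 2.0 deg|
[ 0.54 -0.14  0.3 ] 23 0 -> [-16.59  -4.23   0.  ] [ 0.  0. -2.] |17.1 cm 2.0 deg|
[ 0.555 -0.27   0.3  ] 25 0 -> [-12.55  -3.7    0.  ] [ 0.  0. -2.] |13.1 cm 2.0 deg|
[ 0.5615 -0.381   0.28  ] 26.5 0 -> [-10.33  -4.1    2.  ] [ 0.   0.  -1.5] |11.3 cm 1.5 deg|
```

>>> apply_moves([
  [0,0,-2,0,0,0,0.3],
  [-0.3,0.1,-5,0,0,0,0.3],
  [-0.6,0.3,-8.5,0,0,0,0.3],
  [-0.9,0.5,-12,0,0,0,0.3],
  [-0.9,0.5,-14.3,0,0,0,0.3],
])

```text
time: 17.4
position: [0.4418, 0.3106, 0.1918]
tool_rot: [0.597, 0.802, 0.002, 0.001]
ft_force: [0.7, -0.9, -1.6]
grip_width: 0.0497
```

>>> apply_moves([
  [-1,0.1,-3,0,0,-0.4,0.3],
  [-3,0.2,-6,0,0,-0.8,0.3],
  [-6,0.4,-8.5,0,0,-1.2,0.3],
  [-9,0.5,-10.5,0,0,-1.6,0.3],
  [-11.7,0.6,-11,0,0,-2,0.3],
])

```text
time: 17.82
position: [0.4817, 0.1992, 0.3026]
tool_rot: [0.582, 0.813, 0.003, 0.003]
ft_force: [0.1, -0.4, -0.9]
grip_width: 0.0501
```

>>> apply_moves([
  [-3.5,-0.3,0,0,0,-0.4,0.3],
  [-7,-0.7,0,0,0,-0.8,0.3],
  [-10.5,-1,0,0,0,-1.2,0.3],
  [-14,-1.4,0,0,0,-1.6,0.3],
  [-17.4,-1.7,0,0,0,-2,0.3],
])

```text
time: 18.23
position: [0.519, 0.0281, 0.2986]
tool_rot: [0.569, 0.823, -0.0, -0.0]
ft_force: [0.6, 0.2, -1.3]
grip_width: 0.0498
```

>>> apply_moves([
  [-3.3,-0.8,0,0,0,-0.4,0.3],
  [-6.6,-1.7,0,0,0,-0.8,0.3],
  [-10,-2.5,0,0,0,-1.2,0.3],
  [-13.3,-3.4,0,0,0,-1.6,0.3],
  [-16.6,-4.2,0,0,0,-2,0.3],
])

```text
time: 18.65
position: [0.5381, -0.142, 0.2985]
tool_rot: [0.554, 0.832, -0.0, -0.0]
ft_force: [0.7, -0.4, -1.6]
grip_width: 0.0499
```

>>> apply_moves([
  [-2.5,-0.7,0,0,0,-0.4,0.3],
  [-5,-1.5,0,0,0,-0.8,0.3],
  [-7.5,-2.2,0,0,0,-1.2,0.3],
  [-10,-3,0,0,0,-1.6,0.3],
  [-12.6,-3.7,0,0,0,-2,0.3],
])

```text
time: 19.07
position: [0.5526, -0.2719, 0.2983]
tool_rot: [0.54, 0.842, 0.0, -0.001]
ft_force: [0.4, -0.1, -1.0]
grip_width: 0.0497
```

>>> apply_moves([
  [-2.5,-1,0.5,0,0,-0.4,0.3],
  [-5,-2,1,0,0,-0.8,0.3],
  [-8,-3.2,1.5,0,0,-1.2,0.3],
  [-10.3,-4.1,2,0,0,-1.5,0.3],
  [-10.3,-4.1,2,0,0,-1.5,0.3],
])

```text
time: 19.48
position: [0.558, -0.3868, 0.2766]
tool_rot: [0.53, 0.848, -0.001, 0.0]
ft_force: [1.0, -0.2, -1.0]
grip_width: 0.0499
```

```bash
python3 - <<'E'
from h import *
p=robot.camera_params("wrist");im=robot.camera("wrist");o=robot.get_obs()
print(o["position"],o["tool_rot"],o["q"],o["grip_width"])
cv2.imwrite("pics/w7.png",im[:,:,::-1])
g=mask(im,(50,60,30),(90,255,200))
for c in blobs(g,50): print("green",c.reshape(-1,2).mean(0),cv2.contourArea(c),rect(p,c,.06))
b=mask(im,(14,90,100),(28,255,255))
for c in blobs(b,6): print("brass",c.reshape(-1,2).mean(0),cv2.contourArea(c),cast(p,c.reshape(-1,2).mean(0),.064))
E
```

```text
[ 0.558  -0.3839  0.277 ] [ 0.5299  0.848   0.     -0.0009] [-0.7672  0.5687  1.2486 -0.0003  1.3261 -1.2208] 0.04978073690907191
green [323.2979 168.1986] 743.5 (array([ 0.5608, -0.3789]), array([34.0938, 34.4492]), 25.95980453491211)
green [464.6397 219.7868] 693.0 (array([ 0.7404, -0.3634]), array([39.4212, 36.9797]), 25.963808059692383)
brass [205.9324 295.973 ] 113.0 [[ 0.5002 -0.5929]]
brass [429.9722 305.9722] 50.0 [[ 0.7641 -0.481 ]]
brass [333.2857 158.7143] 40.5 [[ 0.5662 -0.3646]]
brass [313.45 159.5 ] 40.0 [[ 0.5468 -0.375 ]]
brass [478.45 214.55] 35.0 [[ 0.7481 -0.3493]]
brass [459.6316 214.8421] 34.5 [[ 0.7286 -0.3592]]
brass [457.6842 232.2105] 32.5 [[ 0.7388 -0.3787]]
brass [427.6071 287.5   ] 30.0 [[ 0.7468 -0.459 ]]
brass [476.1579 232.    ] 29.5 [[ 0.7584 -0.3689]]
brass [428.5263 320.8947] 25.5 [[ 0.7746 -0.5013]]
brass [333.5    178.1429] 20.0 [[ 0.5763 -0.3843]]
brass [314.1429 178.5   ] 20.0 [[ 0.5569 -0.3942]]
```

View pics/w7.png

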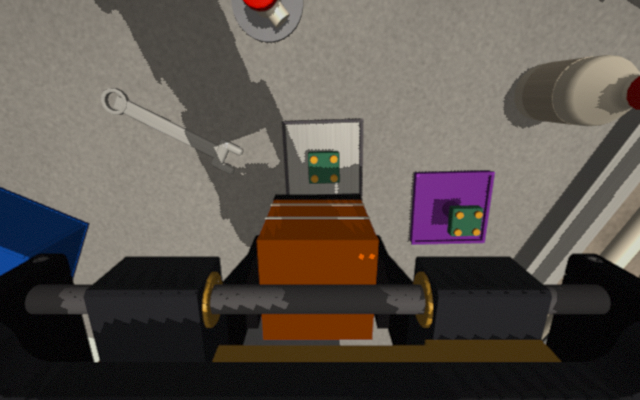

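The wrist view shows the held cup, mouth-down. Its camera-side face is at columns 258–378, top edge at row 240, rim edge at row 197. The real station (grey foot) has its jets at (313–333, 159–178). The purple one at (465,220) is apart. Now I'll check the cup's offset in the grip.

```bash
python3 - <<'E'
from h import *
p=robot.camera_params("wrist");o=robot.get_obs();P=o["position"];r=R.from_quat(o["tool_rot"])
for uv,z in (((258,240),P[2]+.0214),((378,240),P[2]+.0214),((275,197),P[2]-.0426),((367,197),P[2]-.0426)):
    w=np.r_[cast(p,uv,z)[0],z]; print(uv,1000*r.inv().apply(w-P))
im=cv2.imread("pics/w7.png");print([ (y,im[y,320].tolist()) for y in range(192,246,2)])
E
```

```text
(258, 240) [ 27.9987 -24.6958 -21.3339]
(378, 240) [ 27.9839  24.2005 -21.3787]
(275, 197) [ 26.1181 -25.6966  42.6642]
(367, 197) [26.1064 29.2424 42.6139]
[(192, [84, 91, 93]), (194, [44, 48, 49]), (196, [7, 9, 7]), (198, [3, 4, 4]), (200, [5, 29, 69]), (202, [13, 44, 89]), (204, [68, 85, 99]), (206, [21, 50, 92]), (208, [0, 36, 86]), (210, [0, 37, 85]), (212, [3, 38, 86]), (214, [0, 36, 87]), (216, [43, 59, 90]), (218, [82, 96, 108]), (220, [0, 36, 86]), (222, [0, 38, 87]), (224, [0, 36, 85]), (226, [0, 36, 86]), (228, [0, 37, 86]), (230, [0, 37, 87]), (232, [0, 36, 85]), (234, [0, 35, 85]), (236, [4, 37, 86]), (238, [0, 35, 86]), (240, [0, 48, 111]), (242, [0, 53, 120]), (244, [0, 52, 121])]
```

```bash
python3 - <<'E'
from h import *
plan(([.5625,-.3821,.22],26.4,0))
E
```

```text
[ 0.5625 -0.3821  0.22  ] 26.4 0 -> [-0.04  0.49  5.7 ] [-0.1 -0.1 -0.4] |5.7 cm 0.4 deg|
```

>>> apply_moves([
  [0,0.4,1.5,0,0,-0.4,0.3],
  [0,0.5,3,0,0,-0.4,0.3],
  [0,0.5,4.5,0,0,-0.4,0.3],
  [0,0.5,5.7,0,0,-0.4,0.3],
  [0,0.5,5.7,0,0,-0.4,0.3],
])

```text
time: 19.95
position: [0.5619, -0.377, 0.2186]
tool_rot: [0.525, 0.851, 0.001, -0.003]
ft_force: [-0.9, 0.0, -1.0]
grip_width: 0.05
```

>>> apply_moves([
  [0,0,0,0,0,0,0.3],
  [0,0,0,0,0,0,0.3],
])

```text
time: 20.12
position: [0.5638, -0.3794, 0.2227]
tool_rot: [0.525, 0.851, -0.0, 0.001]
ft_force: [-0.1, 0.3, -0.6]
grip_width: 0.0501
```

```bash
python3 - <<'E'
from h import *
o=robot.get_obs();print(o["position"],o["tool_rot"],o["grip_width"])
plan(([.5625,-.3821,.1216],26.4,0))
E
```

```text
[ 0.5638 -0.3794  0.2227] [ 0.5255  0.8508 -0.0001  0.0007] 0.05012479526734345
[ 0.5625 -0.3821  0.1216] 26.4 0 -> [-0.17 -0.24 10.11] [0.  0.1 0.2] |10.1 cm 0.2 deg|
```

>>> apply_moves([
  [-0.2,-0.2,2,0,0,0.2,0.3],
  [-0.2,-0.2,4,0,0,0.2,0.3],
  [-0.2,-0.2,6,0,0,0.2,0.3],
  [-0.2,-0.2,7.5,0,0,0.2,0.3],
  [-0.2,-0.2,8,0,0,0.2,0.3],
])

```text
time: 20.53
position: [0.5618, -0.3816, 0.1404]
tool_rot: [0.527, 0.85, 0.0, -0.001]
ft_force: [0.5, -0.3, -1.7]
grip_width: 0.0498
```

>>> apply_moves([
  [0,0,0,0,0,0,0.3],
  [0,0,0,0,0,0,0.3],
  [0,0,0,0,0,0,0.3],
  [0,0,0,0,0,0,0.3],
  [0,0,0,0,0,0,0.3],
])

```text
time: 20.95
position: [0.563, -0.3827, 0.1432]
tool_rot: [0.527, 0.85, -0.0, 0.001]
ft_force: [0.1, -0.2, -1.0]
grip_width: 0.0496
```

```bash
python3 - <<'E'
from h import *
o=robot.get_obs();print(o["position"],o["tool_rot"],o["grip_width"],o["joint_velocities"])
plan(([.5625,-.3821,.1216],26.4,0))
E
```

```text
[ 0.563  -0.3827  0.1432] [ 0.5272  0.8498 -0.0002  0.0012] 0.0495593298465308 [-0.0009  0.0047  0.0057 -0.002  -0.0019  0.0014]
[ 0.5625 -0.3821  0.1216] 26.4 0 -> [ 0.08 -0.02  2.16] [ 0.   0.1 -0. ] |2.2 cm 0.1 deg|
```

>>> apply_moves([
  [0.1,0,0.7,0,0,0,0.3],
  [0.1,0,1.3,0,0,0,0.3],
  [0.1,0,1.8,0,0,0,0.3],
  [0.1,0,2.1,0,0,0,0.3],
  [0.1,0,2.1,0,0,0,0.3],
])

```text
time: 21.37
position: [0.5613, -0.3807, 0.1193]
tool_rot: [0.527, 0.85, 0.0, -0.001]
ft_force: [0.7, -0.2, -0.7]
grip_width: 0.0499
```

>>> apply_moves([
  [0,0,0,0,0,0,0.3],
  [0,0,0,0,0,0,0.3],
  [0,0,0,0,0,0,0.3],
  [0,0,0,0,0,0,0.3],
  [0,0,0,0,0,0,0.3],
])

```text
time: 21.78
position: [0.5621, -0.3814, 0.1211]
tool_rot: [0.527, 0.85, -0.0, 0.0]
ft_force: [0.1, -0.6, -0.9]
grip_width: 0.0499
```

```bash
python3 - <<'E'
from h import *
o=robot.get_obs();print(o["position"],o["tool_rot"],o["grip_width"],o["ft_force"])
im=robot.camera("side");w=robot.camera("wrist")
p=robot.camera_params("side");K=R.from_quat(p["rotation"]).as_matrix()
c=(np.array([.5615,-.38,.07])-p["origin"])@K;uv=(p["mtx"]@(c/c[2]))[:2].astype(int);print(uv)
x,y=uv;a=cv2.resize(im[y-40:y+40,x-40:x+40],(400,400),interpolation=cv2.INTER_CUBIC)
b=w[100:300,220:420];b=cv2.resize(b,(400,400))
cv2.imwrite("pics/fin.png",np.hstack([a,b])[:,:,::-1])
E
```

```text
[ 0.5621 -0.3814  0.1211] [ 0.5271  0.8498 -0.0001  0.0003] 0.04991391597388743 [ 0.0947 -0.6161 -0.9148]
[362 282]
```

View pics/fin.png

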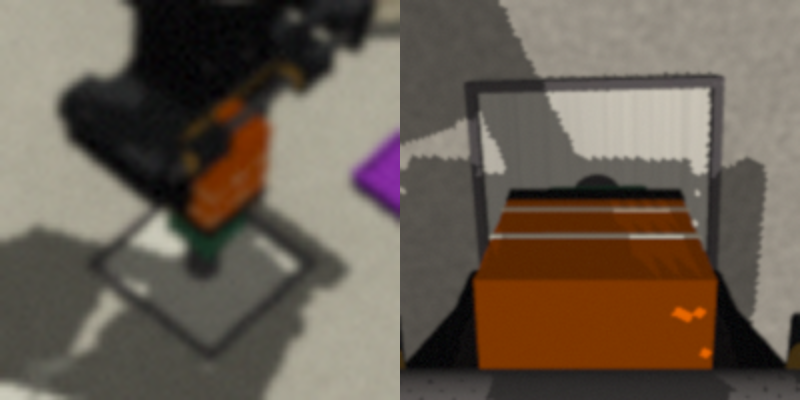

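Left: the cup is over the green head, well apart from the purple one. Right: the foot is centred behind the cup, but the visible green sliver looks slightly right of centre, so I'll check that closer.

```bash
python3 - <<'E'
from h import *
w=robot.camera("wrist");p=robot.camera_params("wrist");o=robot.get_obs();P=o["position"];r=R.from_quat(o["tool_rot"])
K=R.from_quat(p["rotation"]).as_matrix()
def proj(X):
    c=(X-p["origin"])@K; return (p["mtx"]@(c/c[2]))[:2]
for yaw in (26.4,):
  for dx in(-18,18):
    for dy in (-18,18):
      X=np.r_[.5615,-.38,.058]+R.from_euler("z",yaw,degrees=True).apply([dx/1000,dy/1000,0]); print("head corner",dx,dy,proj(X))
for y in(-25,25): print("cup rim",proj(P+r.apply([.0273,y/1000,.0426])))
g=mask(w,(50,60,15),(95,255,200));g[:185]=0;g[200:]=0
ys,xs=np.nonzero(g);print(ys.min(),ys.max(),xs.min(),xs.max(),np.bincount(ys)[185:])
cv2.imwrite("pics/z.png",cv2.resize(w[175:210,260:380],None,fx=6,fy=6,interpolation=cv2.INTER_NEAREST)[:,:,::-1])
E
```

```text
head corner -18 -18 [292.2666 246.6319]
head corner -18 18 [290.9713 197.383 ]
head corner 18 -18 [343.9415 246.5732]
head corner 18 18 [345.2668 197.3325]
cup rim [276.0664 195.1512]
cup rim [359.9636 195.1141]
193 196 303 341 [ 0  0  0  0  0  0  0  0 21 36  3  1]
```

View pics/z.png

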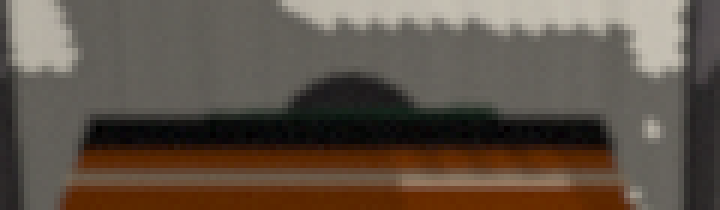

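In the close-up, the green head spans columns 294–343 (centre 318). The cup rim spans 275–361 (centre 318) and the post is at 319, so everything is centred. Rim height is 0.1211 − 0.0426 ≈ 0.0785 m, about 14.5 mm above the jets. Handing in.

```bash
python3 -c "
from rig import robot
o=robot.get_obs();print(o['time'],o['position'],o['grip_width'],o['joint_velocities']);print(robot.hand_in())"
```

```text
21.9333 [ 0.56199228 -0.38135149  0.12094704] 0.0498526482080967 [-7.49695347e-04 -5.99955102e-05  1.26774665e-03 -1.70489423e-03
 -1.72567039e-03  1.40785224e-03]
the job is handed in; nothing more can be done
None
```

I turned the cup over, let it stand mouth-down on the mat, and handed the job in at 21.9 s. At hand-in the gripper was holding the cup mouth-down over the green nozzle. The hand-in gives no verdict, so these results are from my own measurements.

**What I did:** I rolled the cup over with two 90° side grips, laying it on its side in between. I released it mouth-down on the mat, regripped it from above and carried it over the beam at z = 0.30. I then lowered it above the nozzle on the grey foot; I left the purple one alone.

**Last checks:**
- **Height:** the rim is about 14.5 mm above the jets.
- **Centring:** by calculation the mouth is within about 1–2 mm of the head's centre. In the close-up, the cup, head and post line up to within about a pixel from side to side.
- **Angle:** the jaws are at 26.4° and the head measured 26–28° by different methods, so the sides are square to within about 2°.
- **Grip:** the opening reads 49.9 mm with a 20 N grip setting, and the arm was practically still.
- **Contacts:** the wrist force showed no sign of contact beyond grip and carry loads.

**What disagreed:** the cup dropped about 3 mm when I released it mouth-down, but it stayed upright. In one crop the green head looked off-centre, but the closer look showed it centred with the far edge mostly hidden. I did not re-measure the loose items; the wrist views showed no sign that any had moved.

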